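# Set the bird-feed dispenser's gate two turns open and hold it

## Robot

A 7-joint arm with a two-finger parallel gripper is mounted at the origin on the work surface. World frame = base frame: x ahead of the robot, y to its left, z up, the work surface at z = 0. Lengths are in m, angles in rad, forces in N, time in s.
With the tool pointing down it reaches from about 0.425 to 0.95 m from the base axis. Payload 16.7 kg.
Tool frame: the origin (TCP) lies on the front face of the gripper's body, between the roots of the fingers; the fingertips stand 97 mm ahead of it and the grasp point (between the pads) lies 78 mm ahead of it (env.tcp_to_grasp is the distance from the TCP to the grasp point, in m); z points along the fingers, y is the direction in which the jaws open and shut (so a half turn about z gives the same grasp; the last joint's range is limited). The gripper opens to 94 mm and grips with 3 to 60 N. Pads are 16 mm wide; open, the fingers measure 119 mm over their backs; the gripper's body (75 mm by 177 mm) begins 78 mm behind the grasp point.
Start: joints at [1.093, 0.426, 0.074, 1.606, -0.034, 1.111, -0.067], TCP at [0.217, -0.639, 0.303] pointing down, gripper open.
Joint ranges: [-2.85, 2.85], [-0.5, 2.14], [-1.23, 1.37], [0.21, 2.46], [-1.02, 4.16], [0.16, 2.05], [-2.73, 2.73]. Speed limits (rad/s): [1.89, 1.89, 2.39, 2.39, 3.01, 3.01, 3.01].

## Interface

Orientations are given as a unit quaternion [w, x, y, z].
In Python, from station import env gives the robot as it stands.
- The arm moves only by the shell command python3 -m creep 'ROWS'. ROWS is a JSON object of lists of equal length, an entry for each row: "translation": the shift along the tool's x, y, z in m, a list of three; "angular": the turn, a rotation vector about the tool's x, y, z in rad, a list of three; "fingers": the gripper's target within -1 to 1 (fully open at 1, half-way at 0, shut at -1). In form: {"translation": [[dx, dy, dz], ...], "angular": [[rx, ry, rz], ...], "fingers": [fingers, ...]}. A call has 1 to 20 rows; each row is the pose to reach, as a shift and turn from the pose commanded when the call began, along the tool's axes at that moment; what a row does not reach only later rows make up. A row lasts 1/8 s, in which the tool goes at most 62.5 mm and 10.7 degrees, less where a joint would pass 70% of its speed; a pose out of reach is approached as far as the arm can. A call with a gripper value outside its range is refused whole. The fingers move at their own pace and stop on an object; the grip force is fixed at half the most. Time passes only in rows, so rows that repeat a pose let the fingers close. It gives the time, the measured TCP pose, the force and the opening at its end, in the units of the state.
- env.read_state(): the state, without advancing time (a new reading comes with each control period).
- env.get_image(name): name is "side" or "top"; returns the picture (480x640x3 uint8, red, green, blue); there is no depth.
- env.camera_info(name): a dict with "K" (3x3 intrinsics, pixels), "extrinsics" (4x4, takes a point from camera to world coordinates). Camera axes: x right, y down, z forward; pixel columns grow to the right and rows downward; lengths in m; the calibration is good to about 2 mm. A picture is of the moment at which its call begins. camera_info takes no time and is no camera call.
- env.sign_off(): hands the job in, once; it reports no verdict.
The state is a dict: "t": time; "joint_pos": joint angles; "qd": joint speeds; "joint_torque": joint torques, N m; "tcp_pos": TCP position; "eef_rot": TCP orientation; "wrist_force": force on the tool from outside, world axes, zero at the start; "torque": the same for the moment, N m; "grip_width": finger opening in m.
Only numpy, scipy, OpenCV 4.12 (cv2) and the standard library are available. Lean on these libraries where they do the work, as an engineer would, in place of code of your own. Each camera call takes 0.05 s, during which the arm holds its last target. There are 200 camera calls.

## Task

On the bird-feed dispenser, turn the handwheel clockwise by its upright handle until you feel it come up against its closed stop, then back it off exactly two full turns anticlockwise. A return spring would wind the wheel back, so keep hold of the handle there: finish while still holding it, still, at two turns open. Leave the dish, the tub and the bird figure where they stand.

Things in the scene. Friction and masses are not known exactly. Their poses are not given: they have to be found in the camera images.
- dispenser: Plywood feed hopper (140 mm deep, 140 mm wide, its lid's top 158 mm above the table) on a plywood board screwed to the table, with a steel gate and a small metal chute on its +x side and a vertical steel stem in front of that side. Origin: on the table surface, on the stem's axis; z up; +x points out of the chute; the hopper lies from x = -165 to -25 mm, y = -70 to 70 mm, the board from x = -190 to 60 mm, y = -85 to 85 mm. It does not move.
- wheel_center (a point): Centre of the aluminium handwheel, on the stem's axis 182 mm above the table: a level ring of 50 mm radius (112 mm over all), 12 mm thick, three spokes, top of ring at 188 mm, top of hub at 190 mm. Axes as the dispenser's; this frame does not turn with the wheel.
- handle_center (a point): Middle (half-way up) of the black upright handle on the wheel's ring: a round plastic grip 20 mm in diameter and 50 mm tall, from 192 to 242 mm above the table, 50 mm from the wheel's axis. Nothing else is higher than the wheel's hub near it. It turns freely on its own vertical pin, so it can be gripped and carried round in a circle without turning the gripper.
- handle: The same black handle as a body; origin at the centre of its underside, 192 mm above the table, z up; it spins freely about its own axis.
- wheel (a joint): Turning angle of the handwheel in rad: 0 at the closed stop, growing as the wheel turns anticlockwise seen from above (opening), 6.283 per turn, far stop at 15.7. At 0 the handle lies from the stem towards the dispenser's +x, at angle q it lies at q anticlockwise from there. It starts 2 to 6 rad open. Turning takes 0.5 to 4 N at the handle; beyond 8 rad or so a return spring winds it back towards closed when let go. The stops are rigid.
- dish: Loose grey open plastic dish, 90 x 120 x 40 mm high, in front of the chute; origin at the centre of its underside.
- tub: Loose white round tub with a yellow lid, 90 mm in diameter, 100 mm tall, at one side of the dispenser; origin at the centre of its underside.
- bird: Loose grey bird figure on a small round wooden foot, 100 mm tall, at the other side of the dispenser; origin at the centre of its underside.

How it is judged:
By the outcome, as a careful person would: the job done as asked, in the order asked, and still so for the second after the job is handed in, while the arm keeps its last pose, push and grip.
It also fails if it takes over 64 s, if anything falls off the work surface, if the arm or the gripper's body presses on something with over 40 N, if the wrist force passes 120 N, or if a joint passes its speed limit or range.

## Working session

There is one attempt and no reset: what is moved stays moved. The work goes in short steps, Python scripts to look and compute and a shell command to move; the robot and the scene stay as the last step left them, time stands still between calls to the robot, and variables do not carry over. Pictures are saved under pics/ and viewed, about 8 in all and at most 12, crops included, and the job is handed in when it is done.

```bash
mkdir -p pics; ls; python3 - <<'E'
from station import env
import cv2
for n in("side","top"):
    im=env.get_image(n); cv2.imwrite(f"pics/{n}0.png",im[:,:,::-1]); c=env.camera_info(n); print(n,c["K"],c["extrinsics"])
print(env.read_state())
E
```

```text
pics
side [[456.77338574   0.         318.6002042 ]
 [  0.         456.77338574 243.77637743]
 [  0.           0.           1.        ]] [[-0.72183699 -0.45609581  0.52050742  0.0788863 ]
 [-0.69182728  0.45592238 -0.55991946  0.61083856]
 [ 0.01806594 -0.76427181 -0.64464116  0.79506895]
 [ 0.          0.          0.          1.        ]]
top [[595.94558793   0.         325.99994541]
 [  0.         595.94558793 235.02778318]
 [  0.           0.           1.        ]] [[-0.03041995 -0.97695523  0.2112655   0.35362176]
 [-0.99952623  0.03072278 -0.0018496   0.07115196]
 [-0.00468368 -0.21122168 -0.97742696  1.13640586]
 [ 0.          0.          0.          1.        ]]
{'t': 0.1, 'joint_pos': array([ 1.09346842,  0.42666115,  0.0738368 ,  1.60652785, -0.03407658,
        1.11077551, -0.06705934]), 'qd': array([ 0.00052194,  0.00028209,  0.00156298, -0.00336807,  0.00223374,
       -0.00227773, -0.00011743]), 'joint_torque': array([ 7.15941351e-03, -9.37472391e+01,  3.67622741e+00, -4.55039120e+01,
       -4.86319489e-02,  1.69562077e-02,  1.14140321e-04]), 'tcp_pos': array([ 0.21723956, -0.63879888,  0.30205732]), 'eef_rot': array([-5.39856400e-04,  9.86593178e-01,  1.63198011e-01, -1.35739591e-04]), 'wrist_force': array([-1.12477318,  0.50684182, -0.0269656 ]), 'torque': array([ 0.01352941,  0.01428285, -0.02032931]), 'grip_width': 0.09425310226265608}
```

View pics/side0.png

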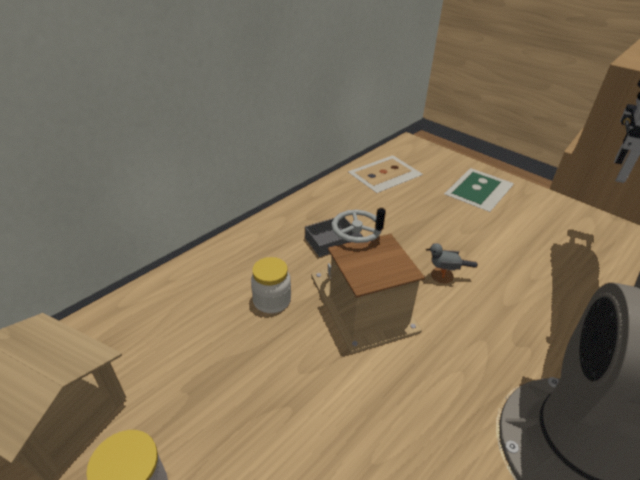

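View pics/top0.png

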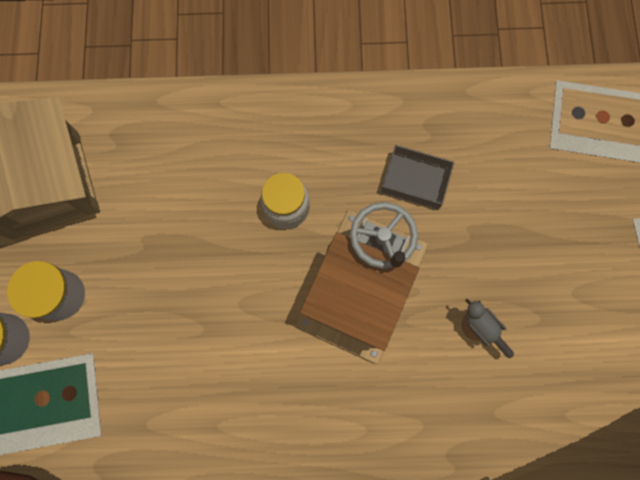

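The side view shows the wheel at about (357,226) with the black handle at (380,218). In the top view the wheel is at about (384,236), the handle top at (398,258), and the lid centre around (362,292). The tub is at (284,195), the bird at (485,325), the dish at (415,177).

```bash
cat > h.py <<'E'
from station import env
import cv2, numpy as np
def ray(n,uv):
    c=env.camera_info(n);E=np.array(c["extrinsics"]);uv=np.atleast_2d(uv).astype(float)
    d=(np.linalg.inv(c["K"])@np.c_[uv,np.ones(len(uv))].T).T@E[:3,:3].T
    return E[:3,3],d
def plane(n,uv,z):
    o,d=ray(n,uv); return (o+d*((z-o[2])/d[:,2])[:,None])[:,:2]
def circ(p):
    s=np.linalg.lstsq(np.c_[2*p,np.ones(len(p))],(p**2).sum(1),rcond=None)[0]
    return s[:2],np.sqrt(s[2]+s[0]**2+s[1]**2)
def big(m):
    return max(cv2.findContours(m.astype(np.uint8),cv2.RETR_EXTERNAL,cv2.CHAIN_APPROX_NONE)[0],key=cv2.contourArea)
E
python3 - <<'E'
from h import *
im=cv2.imread("pics/top0.png");hsv=cv2.cvtColor(im,cv2.COLOR_BGR2HSV).astype(int)
H,S,V=hsv[...,0],hsv[...,1],hsv[...,2]
yy,xx=np.mgrid[:480,:640]
roi=(np.hypot(xx-384,yy-236)<40)
ring=roi&(S<60)&(V>85)
p=np.argwhere(ring)[:,::-1]; w=plane("top",p,.188)
c0=plane("top",[384,236],.188)[0]
r=np.hypot(*(w-c0).T); a=np.arctan2(*(w-c0).T[::-1])
for it in range(4):
    r=np.hypot(*(w-c0).T);a=np.arctan2(*(w-c0).T[::-1]);k=(r>.04)&(r<.062)
    # mean radial per angle bin
    b=np.floor(a[k]/(np.pi/24)).astype(int);q=np.array([w[k][b==i].mean(0) for i in np.unique(b) if (b==i).sum()>4])
    c0,R=circ(q)
print("wheel centre z=.188",c0,"R",R,len(q))
for n,ctr in(("top",(398,258)),("side",(380,218))):
    im=cv2.imread(f"pics/{n}0.png");v=im.max(2)
    m=(v<45)&(np.hypot(xx-ctr[0],yy-ctr[1])<18); c=big(m)
    print(n,cv2.minAreaRect(c),cv2.contourArea(c),cv2.boundingRect(c))
    if n=="top":print(plane(n,[cv2.minEnclosingCircle(c)[0]],.240),cv2.minEnclosingCircle(c))
lid=(H<12)&(S>110)&(V>60)&(np.hypot(xx-362,yy-292)<80)
c=big(cv2.morphologyEx(lid.astype(np.uint8),cv2.MORPH_OPEN,np.ones((5,5))));L=plane("top",c[:,0],.158).astype(np.float32)
print("lid",cv2.minAreaRect(L*1000))
cv2.imwrite("pics/crop.png",np.hstack([cv2.resize(cv2.imread("pics/top0.png")[180:380,270:470],(400,400)),cv2.resize(cv2.cvtColor((lid*255+ring*128).clip(0,255).astype(np.uint8),cv2.COLOR_GRAY2BGR)[180:380,270:470],(400,400))]))
E
```

```text
wheel centre z=.188 [ 0.55666724 -0.02493366] R 0.049312198037741256 43
top ((391.75006103515625, 259.7500305175781), (0.7071067094802856, 2.8284268379211426), 45.0) 0.5 (391, 259, 3, 3)
[[ 0.50528699 -0.02991497]] ((392.0, 260.0), 1.414313554763794)
side ((379.58001708984375, 219.43997192382812), (6.929646968841553, 21.354625701904297), 8.13010311126709) 117.0 (376, 209, 9, 22)Traceback (most recent call last):
  File "<stdin>", line 22, in <module>
  File "h.py", line 13, in big
    return max(cv2.findContours(m.astype(np.uint8),cv2.RETR_EXTERNAL,cv2.CHAIN_APPROX_NONE)[0],key=cv2.contourArea)
ValueError: max() iterable argument is empty
```

```bash
python3 - <<'E'
from h import *
im=cv2.imread("pics/top0.png");hsv=cv2.cvtColor(im,cv2.COLOR_BGR2HSV).astype(int)
H,S,V=hsv[...,0],hsv[...,1],hsv[...,2]
yy,xx=np.mgrid[:480,:640]
print([tuple(hsv[y,x]) for x,y in((362,292),(340,300),(385,310),(240,250),(398,257),(398,262),(401,259))])
lid=(H<13)&(S>140)&(V<125)&(np.hypot(xx-362,yy-292)<80)
c=big(cv2.morphologyEx(lid.astype(np.uint8),cv2.MORPH_OPEN,np.ones((5,5))))
print("lid",cv2.minAreaRect((plane("top",c[:,0],.158)*1000).astype(np.float32)))
hm=(V<62)&(np.hypot(xx-398,yy-258)<14);hc=big(hm)
e=cv2.minEnclosingCircle(hc);print(e,cv2.contourArea(hc),plane("top",[e[0]],.240))
vis=im.copy();cv2.drawContours(vis,[c],-1,(255,0,0),1);cv2.drawContours(vis,[hc],-1,(0,255,0),1)
cv2.imwrite("pics/crop.png",np.hstack([cv2.resize(q[190:370,290:440],(400,480)) for q in(im,vis)]))
E
```

```text
[(np.int64(14), np.int64(154), np.int64(124)), (np.int64(14), np.int64(158), np.int64(126)), (np.int64(14), np.int64(155), np.int64(130)), (np.int64(17), np.int64(122), np.int64(148)), (np.int64(14), np.int64(55), np.int64(60)), (np.int64(15), np.int64(104), np.int64(49)), (np.int64(15), np.int64(59), np.int64(61))]Traceback (most recent call last):
  File "<stdin>", line 7, in <module>
  File "h.py", line 13, in big
    return max(cv2.findContours(m.astype(np.uint8),cv2.RETR_EXTERNAL,cv2.CHAIN_APPROX_NONE)[0],key=cv2.contourArea)
ValueError: max() iterable argument is empty
```

```bash
python3 - <<'E'
from h import *
im=cv2.imread("pics/top0.png");hsv=cv2.cvtColor(im,cv2.COLOR_BGR2HSV).astype(int)
H,S,V=hsv[...,0],hsv[...,1],hsv[...,2]
yy,xx=np.mgrid[:480,:640]
lid=(H<16)&(S>135)&(V<145)&(V>95)&(np.hypot(xx-362,yy-292)<75)
c=big(cv2.morphologyEx(lid.astype(np.uint8),cv2.MORPH_OPEN,np.ones((5,5))))
print("lid",cv2.minAreaRect((plane("top",c[:,0],.158)*1000).astype(np.float32)))
hm=(V<75)&(S<130)&(np.hypot(xx-398,yy-258)<12);hc=big(hm)
e=cv2.minEnclosingCircle(hc);print(e,cv2.contourArea(hc),plane("top",[e[0]],.240))
vis=im.copy();cv2.drawContours(vis,[c],-1,(255,0,0),1);cv2.drawContours(vis,[hc],-1,(0,255,0),1)
cv2.imwrite("pics/crop.png",np.hstack([cv2.resize(q[190:370,290:440],(400,480)) for q in(im,vis)]))
# side: handle middle
o,d=ray("side",[379.6,219.4]);o2,d2=ray("top",[e[0]])
print(plane("side",[379.6,219.4],.217))
E
```

```text
lid ((471.260498046875, 17.113967895507812), (151.50643920898438, 148.7672882080078), 64.25904083251953)
((396.1170349121094, 259.4858093261719), 9.457422256469727) 167.5 [[ 0.50588493 -0.03622798]]
[[ 0.50990865 -0.03950647]]
```

View pics/crop.png

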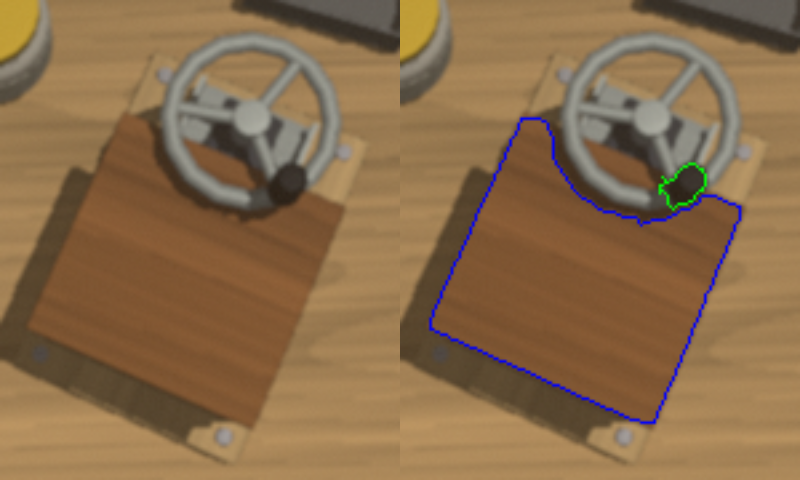

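The left panel shows the handle's round top at about image px (398.7,256.5). The lid edges are clean, and the lid centre to wheel centre direction agrees with the lid yaw of about -26° (distance 95 mm, as specified).

```bash
python3 - <<'E'
from h import *
from scipy.spatial.transform import Rotation as Ro
C=np.array([.5567,-.0249]);yaw=np.deg2rad(-25.9)
ht=plane("top",[[398.7,256.5]],.242)[0];hs=np.array([.5099,-.0395])
for h in(ht,hs):
    v=h-C;print(h,np.hypot(*v),"q",(np.arctan2(v[1],v[0])-yaw)%(2*np.pi))
v=(ht+hs)/2-C;h=C+.05*v/np.hypot(*v);print("handle",h)
s=env.read_state();q=s["eef_rot"];R=Ro.from_quat([*q[1:],q[0]])
print("tool x",R.as_matrix()[:,0])
print("shift",R.inv().apply(np.r_[h,.365]-s["tcp_pos"]))
T=Ro.from_matrix(np.c_[[np.cos(yaw),np.sin(yaw),0],[np.sin(yaw),-np.cos(yaw),0],[0,0,-1]])
print("turn",(R.inv()*T).as_rotvec())
E
```

```text
[ 0.51002737 -0.04017222] 0.04910778671870349 q 3.9098714240437533
[ 0.5099 -0.0395] 0.04902448367907607 q 3.896031061837512
handle [ 0.50907302 -0.04012075]
tool x [ 9.46732782e-01  3.22020235e-01 -9.16325270e-05]
shift [ 0.46906901 -0.47288153 -0.06246102]
turn [-1.01699183e-03  5.19607781e-04  7.79902762e-01]
```

```bash
python3 -m creep '{"translation":[[0,0,-0.05],[0.05,-0.05,-0.0625],[0.469,-0.473,-0.0625],[0.469,-0.473,-0.0625],[0.469,-0.473,-0.0625],[0.469,-0.473,-0.0625],[0.469,-0.473,-0.0625],[0.469,-0.473,-0.0625],[0.469,-0.473,-0.0625],[0.469,-0.473,-0.0625],[0.469,-0.473,-0.0625],[0.469,-0.473,-0.0625],[0.469,-0.473,-0.0625],[0.469,-0.473,-0.0625],[0.469,-0.473,-0.0625],[0.469,-0.473,-0.0625],[0.469,-0.473,-0.0625],[0.469,-0.473,-0.0625],[0.469,-0.473,-0.0625],[0.469,-0.473,-0.0625]],"angular":[[0,0,0],[0,0,0],[0,0,0.1],[0,0,0.2],[0,0,0.3],[0,0,0.4],[0,0,0.5],[0,0,0.6],[0,0,0.7],[0,0,0.78],[0,0,0.78],[0,0,0.78],[0,0,0.78],[0,0,0.78],[0,0,0.78],[0,0,0.78],[0,0,0.78],[0,0,0.78],[0,0,0.78],[0,0,0.78]],"fingers":[1,1,1,1,1,1,1,1,1,1,1,1,1,1,1,1,1,1,1,1]}'; python3 - <<'E'
from h import *
from scipy.spatial.transform import Rotation as Ro
for n in("top","side"):cv2.imwrite(f"pics/{n}1.png",env.get_image(n)[:,:,::-1])
a=cv2.imread("pics/top1.png")[130:350,260:520];b=cv2.imread("pics/side1.png")[100:320,240:500]
cv2.imwrite("pics/c1.png",np.hstack([cv2.resize(q,(400,338)) for q in(a,b)]))
s=env.read_state();print(s);q=s["eef_rot"];R=Ro.from_quat([*q[1:],q[0]]);print(R.as_matrix())
E
```

```text
t: 2.6
tcp_pos: [0.5091, -0.0402, 0.3652]
eef_rot: [-0.0, 0.975, -0.224, 0.0]
wrist_force: [0.4, -0.1, 0.7]
grip_width: 0.0938
{'t': 2.7, 'joint_pos': array([ 0.2773959 ,  0.12153696, -0.35271374,  1.87319158,  0.04572625,
        1.15464213, -2.11441768]), 'qd': array([ 2.65745246e-04, -8.50194868e-06, -2.78041618e-03,  1.44994019e-03,
       -5.18669897e-05,  8.46679543e-04,  9.56483895e-04]), 'joint_torque': array([ 2.42468796e-02, -5.94454622e+01, -1.43101137e+00, -4.64622903e+01,
        4.17126843e-02, -7.03172316e-02,  6.50951697e-04]), 'tcp_pos': array([ 0.50908399, -0.04022172,  0.36519531]), 'eef_rot': array([-3.80389792e-05,  9.74547819e-01, -2.24179718e-01,  7.62770548e-07]), 'wrist_force': array([0.4775394 , 0.57237227, 0.39521927]), 'torque': array([ 0.08928327,  0.05214907, -0.03832707]), 'grip_width': 0.09394275386127172}
[[ 8.99486908e-01 -4.36947712e-01  1.85418480e-05]
 [-4.36947712e-01 -8.99486905e-01  7.37996131e-05]
 [-1.55684225e-05 -7.44836038e-05 -9.99999997e-01]]
```

View pics/c1.png

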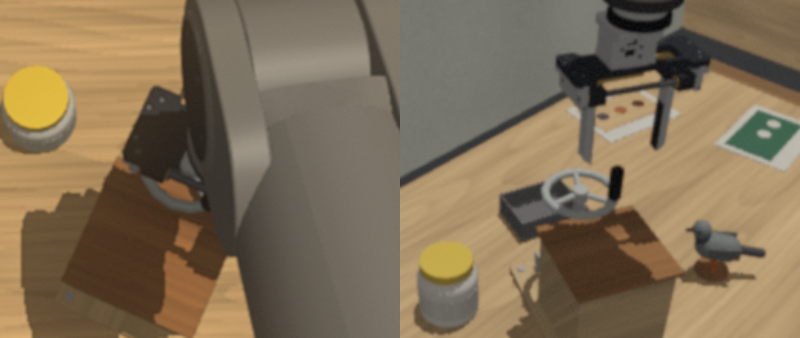

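The gripper is above the handle. In the side view (right half), the fingers straddle the handle at about x=616, and nothing is in the way. I'll go down and close.

```bash
python3 -m creep '{"translation":[[0,0,0.03],[0,0,0.06],[0,0,0.065],[0,0,0.065],[0,0,0.065],[0,0,0.065],[0,0,0.065],[0,0,0.065],[0,0,0.065],[0,0,0.065],[0,0,0.065]],"angular":[[0,0,0],[0,0,0],[0,0,0],[0,0,0],[0,0,0],[0,0,0],[0,0,0],[0,0,0],[0,0,0],[0,0,0],[0,0,0]],"fingers":[1,1,1,1,-1,-1,-1,-1,-1,-1,-1]}'
```

```text
t: 4.08
tcp_pos: [0.5091, -0.0403, 0.3002]
eef_rot: [-0.0, 0.975, -0.224, -0.0]
wrist_force: [0.3, 0.3, -0.5]
grip_width: 0.0273
```

```bash
python3 -m creep '{"translation":[[0,0,0],[0,0,0],[0,0,0],[0,0,0]],"angular":[[0,0,0],[0,0,0],[0,0,0],[0,0,0]],"fingers":[-1,-1,-1,-1]}'
python3 - <<'E'
import numpy as np
# rows of tool shifts from q0=3.90 clockwise, tool x=disp x, tool y=-disp y
q0=3.9
for q in np.arange(3.7,.29,-.2):print(round(q,2),np.round([.05*(np.cos(q)-np.cos(q0)),-.05*(np.sin(q)-np.sin(q0))],4))
E
```

```text
t: 4.58
tcp_pos: [0.509, -0.0403, 0.3002]
eef_rot: [0.0, 0.975, -0.224, -0.0]
wrist_force: [-2.4, 0.3, 0.8]
grip_width: 0.0191
3.7 [-0.0061 -0.0079]
3.5 [-0.0105 -0.0168]
3.3 [-0.0131 -0.0265]
3.1 [-0.0137 -0.0365]
2.9 [-0.0123 -0.0464]
2.7 [-0.0089 -0.0558]
2.5 [-0.0038 -0.0643]
2.3 [ 0.003  -0.0717]
2.1 [ 0.0111 -0.0775]
1.9 [ 0.0201 -0.0817]
1.7 [ 0.0299 -0.084 ]
1.5 [ 0.0398 -0.0843]
1.3 [ 0.0497 -0.0826]
1.1 [ 0.059  -0.0789]
0.9 [ 0.0674 -0.0736]
0.7 [ 0.0745 -0.0666]
0.5 [ 0.0802 -0.0584]
0.3 [ 0.0841 -0.0492]
```

```bash
python3 -m creep '{"translation":[[-0.0061,-0.0079,0],[-0.0105,-0.0168,0],[-0.0131,-0.0265,0],[-0.0137,-0.0365,0],[-0.0123,-0.0464,0],[-0.0089,-0.0558,0],[-0.0038,-0.0643,0],[0.003,-0.0717,0]],"angular":[[0,0,0],[0,0,0],[0,0,0],[0,0,0],[0,0,0],[0,0,0],[0,0,0],[0,0,0]],"fingers":[-1,-1,-1,-1,-1,-1,-1,-1]}'
cat > st.py <<'E'
from h import *
s=env.read_state();C=np.array([.5567,-.0249]);a=np.deg2rad(-25.91)
M=np.array([[np.cos(a),np.sin(a)],[-np.sin(a),np.cos(a)]])
v=M@(s["tcp_pos"][:2]-C);f=M@s["wrist_force"][:2]
q=np.arctan2(v[1],v[0]);r=v/np.hypot(*v)
print("t",s["t"],"disp xy mm",v*1e3,"r",np.hypot(*v)*1e3,"q",q%(2*np.pi),"F disp",f,"rad/tan",f@r,f@[-r[1],r[0]],"width",s["grip_width"])
E
python3 st.py
```

```text
t: 5.58
tcp_pos: [0.5438, 0.0238, 0.3002]
eef_rot: [-0.0, 0.975, -0.224, 0.0]
wrist_force: [-2.0, 0.9, 0.4]
grip_width: 0.0193
t 5.575 disp xy mm [-32.86387542  38.19196829] r 50.38512428893716 q 2.281349972532643 F disp [-2.21139659 -0.02964871] rad/tan 1.419917498179618 1.6955790248700489 width 0.01925446922323156
```

```bash
python3 -m creep '{"translation":[[0.0081,-0.0058,0],[0.0171,-0.01,0],[0.0269,-0.0123,0],[0.0368,-0.0126,0],[0.0467,-0.0109,0],[0.056,-0.0072,0],[0.0644,-0.0019,0],[0.0715,0.0051,0],[0.0772,0.0133,0],[0.0811,0.0225,0],[0.0811,0.0225,0]],"angular":[[0,0,0],[0,0,0],[0,0,0],[0,0,0],[0,0,0],[0,0,0],[0,0,0],[0,0,0],[0,0,0],[0,0,0],[0,0,0]],"fingers":[-1,-1,-1,-1,-1,-1,-1,-1,-1,-1,-1]}'
python3 st.py
```

```text
t: 6.95
tcp_pos: [0.6056, -0.0344, 0.3002]
eef_rot: [0.0, 0.974, -0.225, -0.0]
wrist_force: [-3.9, -1.4, 2.0]
grip_width: 0.0195
t 6.95 disp xy mm [48.13451973 12.84912209] r 49.81999526364936 q 0.26085937230664263 F disp [-2.90351732 -3.01006236] rad/tan -3.5816155649529695 -2.159379124325606 width 0.019538678823489405
```

```bash
python3 -m creep '{"translation":[[0.0012,0.004,0],[0.0016,0.0073,0],[0.002,0.010,0],[0.002,0.010,0]],"angular":[[0,0,0],[0,0,0],[0,0,0],[0,0,0]],"fingers":[-1,-1,-1,-1]}'
python3 st.py
python3 -m creep '{"translation":[[0.0002,0.002,0],[0.0003,0.004,0],[0.0003,0.004,0]],"angular":[[0,0,0],[0,0,0],[0,0,0]],"fingers":[-1,-1,-1]}'
python3 st.py
```

```text
t: 7.45
tcp_pos: [0.6032, -0.0429, 0.3002]
eef_rot: [0.0, 0.975, -0.224, -0.0]
wrist_force: [-5.3, 2.1, 3.2]
grip_width: 0.0192
t 7.45 disp xy mm [49.64589269  4.13228297] r 49.81757143030745 q 0.08304371777880476 F disp [-5.63917955 -0.43100987] rad/tan -5.655497634695335 0.03823582411477999 width 0.019173788654901634
t: 7.82
tcp_pos: [0.6017, -0.0463, 0.3002]
eef_rot: [-0.0, 0.975, -0.224, -0.0]
wrist_force: [-6.0, 2.4, 4.6]
grip_width: 0.0193
t 7.825 disp xy mm [49.80640616  0.39158125] r 49.80794545074571 q 0.007861903906188924 F disp [-6.42415537 -0.44334311] rad/tan -6.427442321563061 -0.3928238325969848 width 0.01926717004124695
```

```bash
python3 -m creep '{"translation":[[-0.0005,0.002,0],[-0.0005,0.002,0]],"angular":[[0,0,0],[0,0,0]],"fingers":[-1,-1]}'
python3 st.py
python3 -m creep '{"translation":[[0,0.002,0],[0,0.002,0]],"angular":[[0,0,0],[0,0,0]],"fingers":[-1,-1]}'
python3 st.py
python3 -m creep '{"translation":[[0,0.002,0],[0,0.002,0]],"angular":[[0,0,0],[0,0,0]],"fingers":[-1,-1]}'
python3 st.py
```

```text
t: 8.07
tcp_pos: [0.6012, -0.0466, 0.3002]
eef_rot: [-0.001, 0.975, -0.224, 0.0]
wrist_force: [2.0, 7.9, -2.2]
grip_width: 0.0192
t 8.075 disp xy mm [49.55477458 -0.07975167] r 49.5548387577458 q 6.2815759444813395 F disp [-1.67213214  7.9521715 ] rad/tan -1.6849278962458774 7.949470137022791 width 0.019181301925035556
t: 8.32
tcp_pos: [0.601, -0.0469, 0.3003]
eef_rot: [-0.002, 0.975, -0.223, 0.001]
wrist_force: [6.6, 15.7, -5.7]
grip_width: 0.019
t 8.325 disp xy mm [49.46869889 -0.46797355] r 49.470912352202404 q 6.273725596186859 F disp [-0.94567517 17.01374989] rad/tan -1.1065756128442246 17.004042971240313 width 0.018995925103817948
t: 8.57
tcp_pos: [0.6007, -0.0473, 0.3003]
eef_rot: [-0.003, 0.975, -0.222, 0.001]
wrist_force: [11.4, 21.8, -8.1]
grip_width: 0.019
t 8.575 disp xy mm [49.37029591 -0.90368776] r 49.37856589050953 q 6.264883070304955 F disp [ 0.6980216  24.54287153] rad/tan 0.24874032101656463 24.551535697751717 width 0.018996952997066625
```

The stop is clear. Tangential force rose 8, 17, 24.5 N over 4 mm of commanded travel, while the handle stayed at q≈0 within 1 mm. Next I back off the push and make the first half turn anticlockwise.

```bash
python3 -m creep '{"translation":[[0,-0.006,0],[-0.0017,-0.0189,0],[-0.0067,-0.031,0],[-0.0146,-0.0414,0],[-0.025,-0.0493,0],[-0.0371,-0.0543,0],[-0.05,-0.056,0],[-0.0629,-0.0543,0],[-0.075,-0.0493,0],[-0.0854,-0.0414,0],[-0.0933,-0.031,0],[-0.0983,-0.0189,0],[-0.1,-0.006,0]],"angular":[[0,0,0],[0,0,0],[0,0,0],[0,0,0],[0,0,0],[0,0,0],[0,0,0],[0,0,0],[0,0,0],[0,0,0],[0,0,0],[0,0,0],[0,0,0]],"fingers":[-1,-1,-1,-1,-1,-1,-1,-1,-1,-1,-1,-1,-1]}'
python3 st.py
```

```text
t: 10.2
tcp_pos: [0.5113, -0.0025, 0.3003]
eef_rot: [-0.0, 0.975, -0.224, 0.0]
wrist_force: [7.6, -1.3, -4.9]
grip_width: 0.0194
t 10.2 disp xy mm [-50.65614078   0.34310724] r 50.65730274114841 q 3.134819496593773 F disp [7.43660206 2.16525857] rad/tan -7.421765961732964 -2.215577791956866 width 0.019438774952199814
```

```bash
python3 -m creep '{"translation":[[0.0022,0.0129,0],[0.0072,0.025,0],[0.0151,0.0354,0],[0.0255,0.0433,0],[0.0371,0.0483,0],[0.05,0.05,0],[0.0629,0.0483,0],[0.075,0.0433,0],[0.0854,0.0354,0],[0.093,0.025,0],[0.098,0.0129,0],[0.0995,0,0]],"angular":[[0,0,0],[0,0,0],[0,0,0],[0,0,0],[0,0,0],[0,0,0],[0,0,0],[0,0,0],[0,0,0],[0,0,0],[0,0,0],[0,0,0]],"fingers":[-1,-1,-1,-1,-1,-1,-1,-1,-1,-1,-1,-1]}'
python3 st.py
python3 -m creep '{"translation":[[-0.0017,-0.0129,0],[-0.0067,-0.025,0],[-0.0146,-0.0354,0],[-0.025,-0.0433,0],[-0.0371,-0.0483,0],[-0.05,-0.05,0],[-0.0629,-0.0483,0],[-0.075,-0.0433,0],[-0.0852,-0.0354,0],[-0.093,-0.025,0],[-0.0975,-0.0129,0],[-0.099,0,0]],"angular":[[0,0,0],[0,0,0],[0,0,0],[0,0,0],[0,0,0],[0,0,0],[0,0,0],[0,0,0],[0,0,0],[0,0,0],[0,0,0],[0,0,0]],"fingers":[-1,-1,-1,-1,-1,-1,-1,-1,-1,-1,-1,-1]}'
python3 st.py
python3 - <<'E'
from h import *
cv2.imwrite("pics/s2.png",env.get_image("side")[:,:,::-1][60:340,220:540])
E
```

```text
t: 11.7
tcp_pos: [0.6019, -0.0453, 0.3002]
eef_rot: [0.0, 0.975, -0.224, 0.0]
wrist_force: [-3.2, -1.4, 4.0]
grip_width: 0.0194
t 11.7 disp xy mm [49.61485876  1.40375242] r 49.634712955488 q 0.028285438424157486 F disp [-2.2611943  -2.69331551] rad/tan -2.3364612590276974 -2.6282878205491844 width 0.019382205889703134
t: 13.2
tcp_pos: [0.5117, -0.0018, 0.3002]
eef_rot: [-0.001, 0.975, -0.224, 0.0]
wrist_force: [5.6, 1.6, -3.4]
grip_width: 0.0193
t 13.2 disp xy mm [-50.55735269   1.06566413] r 50.56858264459493 q 3.1205174529596222 F disp [4.35091466 3.9148426 ] rad/tan -4.2674484529694015 -4.005662828735141 width 0.01933805924766711
```

View pics/s2.png

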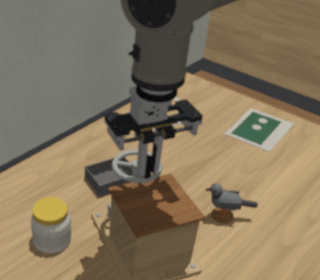

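The picture shows the handle held at about (150,160), on the hopper side, with tub, dish and bird unmoved. Now the last half turn.

```bash
python3 -m creep '{"translation":[[0.0022,0.0129,0],[0.0072,0.025,0],[0.0151,0.0354,0],[0.0255,0.0433,0],[0.0371,0.0483,0],[0.05,0.05,0],[0.0629,0.0483,0],[0.075,0.0433,0],[0.0854,0.0354,0],[0.0925,0.025,0],[0.0975,0.0129,0],[0.099,0.005,0],[0.099,0,0],[0.099,0,0],[0.099,0,0],[0.099,0,0]],"angular":[[0,0,0],[0,0,0],[0,0,0],[0,0,0],[0,0,0],[0,0,0],[0,0,0],[0,0,0],[0,0,0],[0,0,0],[0,0,0],[0,0,0],[0,0,0],[0,0,0],[0,0,0],[0,0,0]],"fingers":[-1,-1,-1,-1,-1,-1,-1,-1,-1,-1,-1,-1,-1,-1,-1,-1]}'
python3 st.py
```

```text
t: 15.25
tcp_pos: [0.6013, -0.0461, 0.3002]
eef_rot: [-0.0, 0.975, -0.224, 0.0]
wrist_force: [2.7, -2.4, -1.3]
grip_width: 0.0192
t 15.25 disp xy mm [49.42010143  0.39227854] r 49.421658285144254 q 0.007937464579645115 F disp [ 3.45029863 -0.97286921] rad/tan 3.4424679064956396 -1.0002248958081925 width 0.019231406895635423
```

```bash
python3 -m creep '{"translation":[[0,0,0],[0,0,0],[0,0,0],[0,0,0],[0,0,0],[0,0,0]],"angular":[[0,0,0],[0,0,0],[0,0,0],[0,0,0],[0,0,0],[0,0,0]],"fingers":[-1,-1,-1,-1,-1,-1]}'
python3 st.py
python3 - <<'E'
from h import *
a=env.get_image("side")[:,:,::-1][150:310,240:500];b=env.get_image("top")[:,:,::-1][130:370,240:540]
cv2.imwrite("pics/f.png",np.hstack([cv2.resize(a,(400,320)),cv2.resize(b,(400,320))]))
E
```

```text
t: 16.0
tcp_pos: [0.6013, -0.0461, 0.3003]
eef_rot: [0.0, 0.975, -0.224, 0.0]
wrist_force: [2.6, -5.1, -1.0]
grip_width: 0.0193
t 16.0 disp xy mm [49.4065466   0.45540113] r 49.40864537088771 q 0.009217163891130245 F disp [ 4.60577062 -3.4659106 ] rad/tan 4.573629564824812 -3.50821492176485 width 0.019270407214808574
```

View pics/f.png

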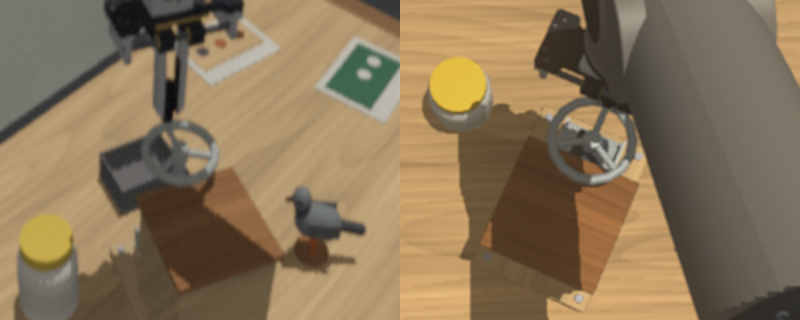

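The side view shows the handle at about (170,105), between the pads at the chute side of the wheel. The tub, bird and dish are where they were. I'll hand it in.

```bash
python3 -c "
from station import env
print(env.sign_off())"
```

```text
the job is handed in; nothing more can be done
None
```

I turned the handwheel clockwise to its closed stop, backed it off two full turns anticlockwise, and handed the job in at about 16 s, still gripping the handle.

- **Closed stop:** the force along the turning direction rose 8, 17, then 24.5 N while the handle moved less than 1 mm. The stop was where the images had put it.
- **Two turns open:** I made four half turns. The last reading put the handle about 0.3 mm from where it met the stop, under 0.5° of wheel angle.
- **Hold:** the handle moved less than 0.1 mm over the last 0.75 s. The finger opening was 19.3 mm on the 20 mm handle, and the spring pulled with about 3.5 N.
- **Surroundings:** in the final pictures the tub, bird and dish look unmoved.
- **Minor mismatch:** readings suggest my estimate of the wheel's centre was about 0.5 mm off. This put up to about 7 N of sideways force on the handle while turning, but no check failed.

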